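# Clamp a book in the wing-screw book press with fingertip strokes

## Robot

A 6-joint arm with a two-finger parallel gripper is mounted at the origin on the work surface. World frame = base frame: x ahead of the robot, y to its left, z up, the work surface at z = 0. Lengths are in m, angles in rad, forces in N, time in s.
With the tool pointing down it reaches from about 0.35 to 0.85 m from the base axis. Payload 8.1 kg.
Tool frame: the origin (TCP) lies midway between the tips of the shut fingers; the grasp point (between the pads) lies 19 mm behind it; z points along the fingers, y is the direction in which the jaws open and shut (so a half turn about z gives the same grasp; the last joint's range is limited). The gripper opens to 93 mm and grips with 3 to 60 N. Pads are 15 mm wide; open, the fingers measure 128 mm over their backs; the gripper's body (75 mm by 188 mm) begins 65 mm behind the grasp point.
Start: joints at [1.238, 0.13, 1.488, -0, 1.523, -0.085], TCP at [0.147, 0.582, 0.219] pointing down, gripper open.
Joint ranges: [-2.96, 2.96], [-0.89, 2.26], [0.02, 2.5], [-1.34, 4.48], [0, 2.73], [-2.66, 2.66]. Speed limits (rad/s): [2.39, 2.39, 2.79, 3.14, 3.14, 3.14].

## Interface

Orientations are given as a rotation vector (axis times angle).
In Python, from plant import robot gives the robot as it stands. The module is installed in compiled form; this text tells all that it offers.
- The arm moves only by the shell command python3 -m pendant 'ROWS' [FORCE]. ROWS is JSON, a list of rows, each an object with "translation": the shift along the tool's x, y, z in mm, a list of three; "twist": the turn, a rotation vector about the tool's x, y, z in rad, a list of three; "grip": the opening, from -1 (shut) to 1 (fully open). A call has exactly 10 rows; each row shifts and turns the pose as measured when the row begins, along the tool's axes as they then stand; what a row does not reach is not made up. A row lasts 1/10 s, in which the tool goes at most 50 mm and 8.59 degrees, less where a joint would pass 70% of its speed; a pose out of reach is approached as far as the arm can. A call is refused whole if a number of a shift passes 50 or a number of a turn 0.15, either way. A call with a gripper value outside its range is refused whole. The fingers move at their own pace and stop on an object; FORCE is the grip in N (left out, the last holds). Time passes only in rows, so rows that do not move let the fingers close, or fill a call up. It gives the time, the measured TCP pose, the force and the opening at its end, in the units of the state.
- robot.read_state(): the state, without advancing time (a new reading comes with each control period).
- robot.read_camera(name): name is "scene" or "top" or "wrist"; returns (picture, depth): 420x560x3 uint8, red, green, blue; 420x560 float32, m along the optical axis (not along the pixel's ray), 0 where there is no reading.
- robot.camera_info(name): a dict with "vertical_fov" (degrees; the focal length in pixels is half the picture's height over the tangent of half this angle, whatever the lens; pixels are square), "cx", "cy" (the principal point, pixels), "cam_to_world" (4x4, takes a point from camera to world coordinates). Camera axes: x right, y up, looking along -z (the intrinsics and any distortion apply to the point x, -y, -z); pixel columns grow to the right and rows downward; lengths in m; the calibration is good to about 2 mm. A picture is of the moment at which its call begins: read the wrist's pose just before it. camera_info takes no time and is no camera call; for the wrist camera it gives the pose at the moment of the call.
- robot.close_job(): hands the job in, once; it reports no verdict.
The state is a dict: "t": time; "q": joint angles; "dq": joint speeds; "joint_torque": joint torques, N m; "tool_pos": TCP position; "orientation": TCP orientation; "force": force on the tool from outside, world axes, zero at the start; "wrist_torque": the same for the moment, N m; "opening": finger opening in m.
Only numpy, scipy, OpenCV 4.12 (cv2) and the standard library are available. Lean on these libraries where they do the work, as an engineer would, in place of code of your own. Each camera call takes 0.05 s, during which the arm holds its last target. There are 200 camera calls.

## Task

Push the red book into the green book press until its far edge is square against the stop at the back, then screw the steel pressing plate fully down onto it by stroking the wings of the brass wing screw round clockwise (seen from above) with a fingertip, in as many strokes as it takes. Push gently, never take the book or the wings between the fingers, do not lift the book, and leave the things standing around where they are; finish with the hand clear.

Things in the scene. Friction and masses are not known exactly. Their poses are not given: they have to be found in the camera images.
- press: Fixed green book press. Origin on the screw's vertical axis at table level; x points from the open mouth to the back stop, z up. Wooden base 150 mm wide, x -165 to +85, top 18 mm high. Stop plate 110 mm wide, its face at x +42, z 18 to 48. Upright 44 mm wide at x +46 to +86. Arm 40 mm wide, x -27 to +63, z 68 to 95, with a round boss (radius 22 mm, top z 98) on the axis.
- head (a point): Middle of the front edge, at the top, of the head on the press's upright (x +31 to +86 of the press, 60 mm wide, z 146 to 160). The wings pass under it but a finger from above cannot, so no finger can follow the wings round the back: lift and start again. A closed fingertip 30 mm from the axis has free room to about 118 degrees either side of the press's -x direction.
- plate_under (a point): Steel pressing plate 94 x 94 x 10 mm under the arm, x -59 to +35 of the press. This point: on the screw axis at its underside; 38 mm above the table when down on the book, up to 11.5 mm higher before.
- stop (a point): Middle of the stop's face, 28 mm above the table (half-way up the book lying on the base); axes as the press.
- book: Red hardback book 148 (x) x 105 (y) x 20 mm, 0.2 kg, loose, lying flat on the press base (base top 18 mm high), part way under the plate, its near end sticking out of the mouth. Origin: centre of its underside; x points to its far end (the one that goes to the stop).
- book_far (a point): Middle of the book's far end face, half-way up. When home it meets stop.
- book_near (a point): Middle of the book's near end face (the one to push), half-way up, 28 mm above the table.
- wing_hub (a point): Centre of the wing screw, on its vertical axis at mid height of the wings; it turns with the screw: its x axis runs along the two wings, z up. Two brass wings reach 38 mm from the axis, 7 mm thick, 13 mm below to 13 mm above this point (from 12 mm out); hub radius 9 mm. 116 mm above the table when the plate is down, up to 11.5 mm higher before (1.27 mm per rad).
- wing_screw (a joint): Angle of the wing screw in rad, growing clockwise seen from above; clockwise lowers the plate 8 mm per turn. 0 = fully up, 9.0 = plate fully down on the book, where it stops solidly. Starts between 0.3 and 4.2. It turns loosely (about 0.03 N m) and stays where it is left.
- pill_bottle: Bystander: amber jar, 42 mm diameter, 75 mm high, standing beside the press on its +y side. Origin: centre of its underside.
- glue_stick: Bystander: orange stick, 24 mm diameter, 90 mm high, standing beside the press on its -y side. Origin: centre of its underside.
- mug: Bystander: blue mug, 76 mm diameter, 90 mm high. Origin: centre of its underside.
- lotion: Bystander: white bottle, 54 mm diameter, 150 mm high. Origin: centre of its underside.
- tape_roll: Bystander: cardboard disc, 90 mm diameter, 24 mm high. Origin: centre of its underside.
- card_box: Bystander: blue box 70 x 100 x 35 mm. Origin: centre of its underside.
There are look-alikes about, which are no part of the job. Of the things like the book, leave any that is pink or turquoise; of the rest the larger one is meant.

How it is judged:
By the outcome, as a careful person would: the job done as asked, in the order asked, and still so for the second after the job is handed in, with the robot touching nothing.
It also fails if it takes over 64 s, if anything falls off the work surface, if the arm or the gripper's body presses on something with over 40 N, if the wrist force passes 120 N, or if a joint passes its speed limit or range.

## Working session

There is one attempt and no reset: what is moved stays moved. The work goes in short steps, Python scripts to look and compute and a shell command to move; the robot and the scene stay as the last step left them, time stands still between calls to the robot, and variables do not carry over. Pictures are saved under pics/ and viewed, about 8 in all and at most 12, crops included, and the job is handed in when it is done.

```bash
mkdir -p pics
cat > h.py <<'E'
import numpy as np, cv2
from plant import robot
def shot(n,f):
    info=robot.camera_info(n); im,d=robot.read_camera(n)
    cv2.imwrite(f'pics/{f}.png',im[:,:,::-1]); np.savez(f'pics/{f}.npz',im=im,d=d,**{k:np.array(v) for k,v in info.items() if not isinstance(v,(str,type(None)))})
    return im,d,info
def load(f): return np.load(f'pics/{f}.npz')
E
python3 - <<'E'
from h import *
for n in('scene','top'):
    im,d,i=shot(n,n+'0'); print(n,{k:(np.round(v,4).tolist() if not isinstance(v,str) else v) for k,v in i.items()})
s=robot.read_state();print({k:np.round(v,3).tolist() for k,v in s.items()})
E
```

```text
scene {'vertical_fov': 51.9784, 'cx': 281.8329, 'cy': 209.5934, 'cam_to_world': [[-0.1443, -0.6969, 0.7025, 1.3539], [0.9894, -0.0917, 0.1122, 0.1295], [-0.0138, 0.7113, 0.7027, 0.9097], [0.0, 0.0, 0.0, 1.0]]}
top {'vertical_fov': 43.8115, 'cx': 280.0281, 'cy': 204.8963, 'cam_to_world': [[0.0053, 0.9885, -0.1514, 0.3401], [-0.9999, 0.0072, 0.0123, 0.0027], [0.0132, 0.1514, 0.9884, 1.5404], [0.0, 0.0, 0.0, 1.0]]}
{'t': 0.1, 'q': [1.238, 0.131, 1.489, 0.0, 1.523, -0.085], 'dq': [0.002, -0.002, -0.002, 0.001, -0.0, -0.001], 'joint_torque': [0.001, -56.134, -49.309, 0.077, 0.029, -0.0], 'tool_pos': [0.147, 0.581, 0.218], 'orientation': [-0.388, -3.117, 0.003], 'force': [0.8, -0.189, -0.172], 'wrist_torque': [0.005, 0.044, -0.038], 'opening': 0.093}
```

View pics/top0.png

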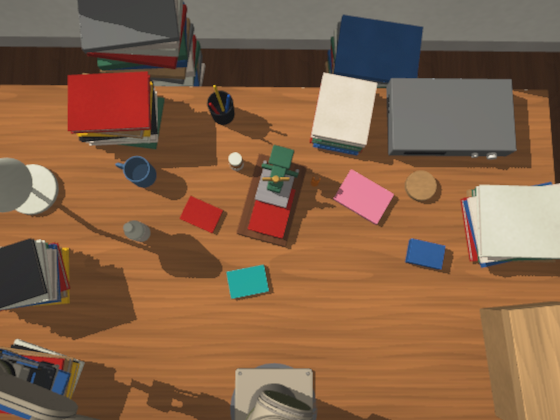

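View pics/scene0.png

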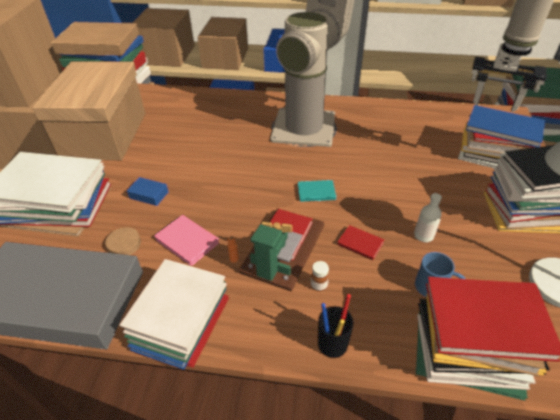

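The top view shows the press at about (275,195) with its mouth towards the robot and the red book at (270,220). The smaller red book at (202,214) is a decoy. The white-capped jar is at (235,160) and the orange stick at (315,180). Next I'll take coarse numbers.

```bash
cat >> h.py <<'E'
def ray(z,u,v):
    T=z['cam_to_world']; f=210/np.tan(np.radians(float(z['vertical_fov']))/2)
    r=np.stack([(np.asarray(u,float)-z['cx'])/f,-(np.asarray(v,float)-z['cy'])/f,-np.ones(np.shape(u))],-1)
    return T[:3,3],r@T[:3,:3].T
def onplane(z,u,v,h):
    o,r=ray(z,u,v); return o+r*((h-o[2])/r[...,2])[...,None]
def cloud(z):
    v,u=np.mgrid[:420,:560]; o,r=ray(z,u,v); return o+r*z['d'][...,None]
def mask(im,h0,h1,smin,vmin,vmax=255):
    hsv=cv2.cvtColor(im,cv2.COLOR_RGB2HSV); lo=(h0,smin,vmin)
    if h0<=h1: return cv2.inRange(hsv,lo,(h1,255,vmax))
    return cv2.inRange(hsv,lo,(180,255,vmax))|cv2.inRange(hsv,(0,smin,vmin),(h1,255,vmax))
E
python3 - <<'E'
from h import *
z=load('top0'); P=cloud(z); im=z['im']
for n,(u,v) in dict(book=(270,220),bookL=(255,208),plate=(265,190),hub=(275,179),head=(280,155),jar=(235,159),glue=(314,180),base=(250,225),table=(330,240)).items():
    print(n,np.round(P[v,u],3), im[v,u])
m=mask(im,172,6,180,100); m[:, :240]=0; m[:,300:]=0; m[:190]=0;m[250:]=0
c=max(cv2.findContours(m,0,1)[0],key=cv2.contourArea); r=cv2.minAreaRect(c); b=cv2.boxPoints(r); print(r); print(np.round(onplane(z,b[:,0],b[:,1],.038),3))
crop=im[125:255,225:335]; cv2.imwrite('pics/crop.png',cv2.resize(crop,None,fx=4.6,fy=4.6,interpolation=cv2.INTER_CUBIC)[:,:,::-1])
E
```

```text
book [0.526 0.013 0.04 ] [180  43  36]
bookL [0.561 0.057 0.033] [181  42  35]
plate [0.611 0.028 0.056] [160 153 149]
hub [ 0.628 -0.001  0.132] [204 156  74]
head [ 0.69  -0.014  0.155] [ 64 111  83]
jar [0.697 0.115 0.074] [227 225 205]
glue [ 0.64  -0.113  0.064] [102  55  22]
base [0.511 0.071 0.037] [180  42  36]
table [ 0.472 -0.165 -0.   ] [172 112  65]
((271.0664367675781, 209.7510528564453), (36.588096618652344, 49.47122573852539), 14.931418418884277)
[[ 0.499  0.079  0.038]
 [ 0.64   0.044  0.038]
 [ 0.613 -0.06   0.038]
 [ 0.473 -0.023  0.038]]
```

View pics/crop.png

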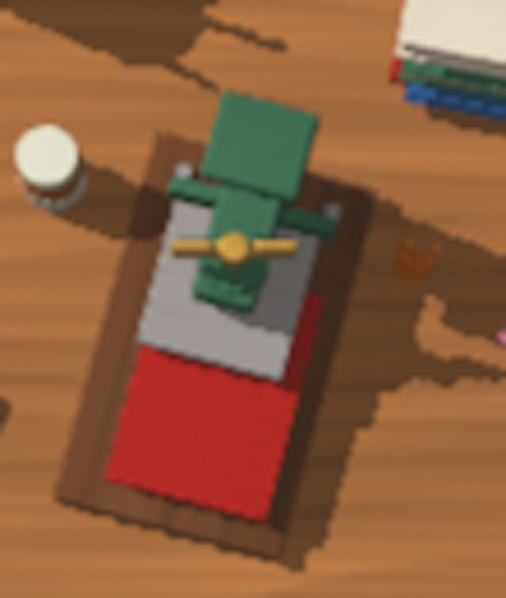

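```bash
cat >> h.py <<'E'
from scipy.spatial.transform import Rotation as Ro
def to_tool(target,yaw=None):
    "shift in tool mm (and turn about tool z) from the present pose to a world target"
    s=robot.read_state(); R=Ro.from_rotvec(s['orientation']).as_matrix()
    d=R.T@(np.array(target)-s['tool_pos'])*1000
    print('t',round(s['t'],2),'pos',np.round(s['tool_pos'],4),'xdir deg',np.round(np.degrees(np.arctan2(R[1,0],R[0,0])),2),'tilt',np.round(R[:,2],3),'F',np.round(s['force'],1),'shift mm',np.round(d,1))
    return d
E
python3 - <<'E'
from h import *
to_tool((.46,.03,.30))
s=robot.read_state();R=Ro.from_rotvec(s['orientation']).as_matrix();T=np.array(robot.camera_info('wrist')['cam_to_world'])
print('cam in tool',np.round(R.T@(T[:3,3]-s['tool_pos']),3),np.round(R.T@T[:3,:3],2), robot.camera_info('wrist')['vertical_fov'])
E
```

```text
t 0.1 pos [0.147  0.5812 0.2177] xdir deg 165.8 tilt [-0.001 -0.002 -1.   ] F [ 0.8 -0.2 -0.2] shift mm [-438.6 -457.7  -81.6]
cam in tool [ 0.083 -0.001 -0.165] [[-0.    0.95  0.3 ]
 [ 1.    0.    0.  ]
 [ 0.    0.3  -0.95]] 63.29446152768697
```

```bash
python3 -m pendant '[{"translation":[-34,-32,-12],"twist":[0,0,0],"grip":1},{"translation":[-36,-32,-12],"twist":[0,0,0],"grip":1},{"translation":[-36,-32,-10],"twist":[0,0,0],"grip":1},{"translation":[-36,-33,0],"twist":[0,0,0],"grip":1},{"translation":[-36,-33,0],"twist":[0,0,0],"grip":1},{"translation":[-36,-33,0],"twist":[0,0,0],"grip":1},{"translation":[-36,-33,0],"twist":[0,0,0],"grip":1},{"translation":[-36,-33,0],"twist":[0,0,0],"grip":1},{"translation":[-36,-33,0],"twist":[0,0,0],"grip":1},{"translation":[-36,-33,0],"twist":[0,0,0],"grip":1}]'; python3 -c "
from h import *
to_tool((.53,.015,.25))"
```

```text
t: 1.1
tool_pos: [0.4161, 0.1673, 0.248]
orientation: [-0.37, -3.116, 0.015]
force: [0.3, 0.3, -0.1]
opening: 0.0931
t 1.1 pos [0.4161 0.1673 0.248 ] xdir deg 166.44 tilt [-0.005 -0.009 -1.   ] F [ 0.3  0.3 -0.1] shift mm [-146.4 -121.3   -1.1]
```

```bash
python3 -m pendant '[{"translation":[-36,-30,0],"twist":[0,0,0],"grip":1},{"translation":[-36,-30,0],"twist":[0,0,0],"grip":1},{"translation":[-34,-28,0],"twist":[0,0,0],"grip":1},{"translation":[-24,-20,0],"twist":[0,0,0],"grip":1},{"translation":[-12,-10,0],"twist":[0,0,0],"grip":1},{"translation":[-4,-3,0],"twist":[0,0,0],"grip":1},{"translation":[0,0,0],"twist":[0,0,0],"grip":0},{"translation":[0,0,0],"twist":[0,0,0],"grip":0},{"translation":[0,0,0],"twist":[0,0,0],"grip":0},{"translation":[0,0,0],"twist":[0,0,0],"grip":0}]'; python3 -c "
from h import *
to_tool((.53,.015,.25)); shot('wrist','w1')"
```

```text
t: 2.1
tool_pos: [0.5316, 0.0064, 0.2461]
orientation: [-0.376, -3.111, 0.014]
force: [-0.7, -0.1, -1.1]
opening: 0.0658
t 2.1 pos [0.5316 0.0064 0.2461] xdir deg 166.21 tilt [-0.009 -0.008 -1.   ] F [-0.7 -0.1 -1.1] shift mm [ 3.6  7.9 -4. ]
```

View pics/w1.png

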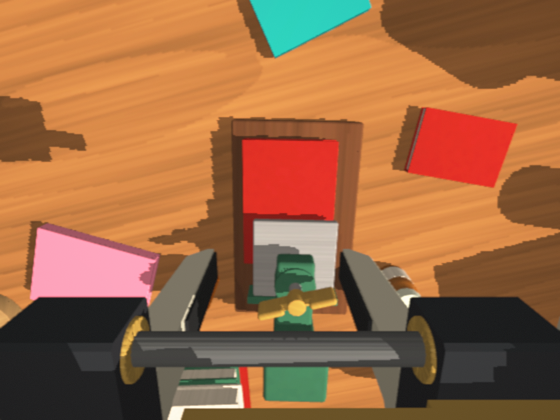

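The wrist view shows the book at (290,178) with its near edge at row 140, the plate at (295,245), the wing hub at (297,305), and the base's mouth edge at row 120 (columns 232–362). Now I'll measure these precisely.

```bash
cat > meas.py <<'E'
from h import *
def line(pts):  # fit -> yaw deg of direction, mean
    vx,vy,x,y=cv2.fitLine(pts.astype(np.float32),cv2.DIST_HUBER,0,1e-4,1e-4).ravel(); return np.array([vx,vy]),np.array([x,y])
def angdeg(d): return (np.degrees(np.arctan2(d[1],d[0]))+90)%180-90
def edges(z,m,rows,h):
    L,R=[],[]
    for v in rows:
        u=np.where(m[v])[0]
        if len(u)>20: L.append((u.min()-.5,v)); R.append((u.max()+.5,v))
    return [line(onplane(z,np.array(e)[:,0],np.array(e)[:,1],h)[:,:2]) for e in (L,R)]
def near(z,m,cols,h):
    p=np.array([(u,np.where(m[:,u])[0].min()-.5) for u in cols if m[:,u].any()]); return line(onplane(z,p[:,0],p[:,1],h)[:,:2])
def brass(z,box):
    im=z['im']; m=mask(im,10,28,100,110); q=np.zeros_like(m); q[box[1]:box[3],box[0]:box[2]]=m[box[1]:box[3],box[0]:box[2]]; return q
E
python3 - <<'E'
from meas import *
z=load('w1'); P=cloud(z); im=z['im']
Z=P[...,2]
for n,(u,v) in dict(base=(350,200),base2=(285,128),book=(290,180),plate=(265,240),hub=(297,306),arm=(295,272),head=(295,390),table=(150,190)).items(): print(n,np.round(P[v,u],4),im[v,u])
mb=((Z>.0095)&(Z<.03)).astype(np.uint8); mb[:, :215]=0; mb[:,385:]=0; mb[240:]=0; mb[:100]=0
mb=cv2.morphologyEx(mb,cv2.MORPH_OPEN,np.ones((3,3)))
mr=mask(im,172,6,150,80); mr[:, :225]=0; mr[:,365:]=0; mr[255:]=0
for n,m,h,rows,cols in(('base',mb,.018,range(140,230),range(245,350)),('book',mr,.038,range(155,212),range(255,330))):
    L,R=edges(z,m,rows,h); N=near(z,m,cols,h)
    d=(L[0]*np.sign(L[0][0])+R[0]*np.sign(R[0][0])); d/=np.linalg.norm(d); nn=np.array([-d[1],d[0]])
    print(n,'yaws',angdeg(L[0]),angdeg(R[0]),'near+90',angdeg(N[0])+90*(-np.sign(angdeg(N[0]))),'side offs',L[1]@nn,R[1]@nn,'near s',N[1]@d, 'near pt',N[1])
E
```

```text
base [0.5775 0.0805 0.0172] [149  90  55]
base2 [0.4771 0.0244 0.0174] [142  86  53]
book [0.5322 0.0168 0.038 ] [229  49  38]
plate [ 0.5882 -0.0256  0.057 ] [204 194 182]
hub [ 0.6301 -0.0018  0.1336] [242 195  86]
arm [0.6146 0.0013 0.0962] [ 75 133  95]
head [ 0.6998 -0.0208  0.1593] [ 76 136  96]
table [ 5.114e-01 -1.568e-01  2.000e-04] [217 136  73]
base yaws -14.918968 -15.034065 near+90 -15.005661 side offs 0.08552006 0.23400354 near s 0.44586888 near pt [0.47008958 0.03193451]
book yaws -15.5898285 -14.622353 near+90 -14.834381 side offs 0.10047658 0.2065624 near s 0.46335074 near pt [0.48693886 0.02594673]
```

Run:
```python
from meas import *
res=[]
for n,box in(('top0',(255,165,298,192)),('w1',(245,275,350,325))):
    z=load(n); m=brass(z,box); P=cloud(z)
    c=max(cv2.findContours(m,0,1)[0],key=cv2.contourArea); r=cv2.minAreaRect(c); b=cv2.boxPoints(r)
    Zm=P[...,2][m>0]; print(n,r,'z pct',np.round(np.percentile(Zm[Zm>.1],[10,50,75,90]),4))
    p=onplane(z,b[:,0],b[:,1],.135)[:,:2]; e=[p[1]-p[0],p[2]-p[1]]; e=max(e,key=np.linalg.norm); print('  wing dir world deg',np.degrees(np.arctan2(e[1],e[0])),'len',np.linalg.norm(e),'ctr@.135',onplane(z,np.array(r[0][0]),np.array(r[0][1]),.135)[:2])
    res.append(ray(z,*[np.array(x) for x in r[0]]))
(o1,d1),(o2,d2)=res; A=np.stack([d1,-d2],1); t=np.linalg.lstsq(A,o2-o1,rcond=None)[0]
print('tri',o1+d1*t[0],o2+d2*t[1])
th=np.radians(-14.98); d=np.array([np.cos(th),np.sin(th)]); n=np.array([-d[1],d[0]]); O=np.array([.6315,-.0037])
z=load('w1'); im=z['im']; mr=mask(im,172,6,150,80); mr[:, :225]=0; mr[:,365:]=0
for v in (155,170,185,200,212):
    u=np.where(mr[v])[0]; q=onplane(z,np.array([u.min()-.5,u.max()+.5]),np.array([v,v]),.038)[:,:2]-O; print(v,np.round(np.c_[q@d,q@n]*1000,1).tolist())
T=z['cam_to_world'];print('cam',T[:3,3])
```

```text
top0 ((275.5, 178.5), (5.0, 27.0), 90.0) z pct [0.1287 0.1338 0.1365 0.1386]
  wing dir world deg -89.53781309826086 len 0.07413326105502828 ctr@.135 [ 0.62858802 -0.00194563]
w1 ((297.0, 305.5), (37.0, 104.0), 90.0) z pct [0.1201 0.1325 0.1355 0.1376]
  wing dir world deg 76.53763560550725 len 0.094859089919128 ctr@.135 [ 0.62869688 -0.00156354]
tri [ 0.62858313 -0.00194555  0.13502381] [ 0.62867103 -0.00155942  0.13504058]
155 [[-127.9, -59.9], [-130.2, 45.1]]
170 [[-111.3, -60.1], [-113.6, 46.3]]
185 [[-94.2, -60.2], [-96.6, 45.3]]
200 [[-76.7, -60.4], [-79.2, 45.3]]
212 [[-62.4, -60.6], [-64.9, 46.3]]
cam [0.45221999 0.02657647 0.4119736 ]
```

```bash
cat >> h.py <<'E'
TH=np.radians(-14.98); O=np.array([.6315,-.0037])
D=np.array([np.cos(TH),np.sin(TH)]); N=np.array([-D[1],D[0]])
def here():
    s=robot.read_state(); p=s['tool_pos'][:2]-O
    return s,np.array([p@D,p@N,s['tool_pos'][2]])*1000
def go(px,py,z):
    "press-frame target, mm"
    s,p=here(); R=Ro.from_rotvec(s['orientation']).as_matrix()
    Rg=np.array([[-D[0],N[0],0],[-D[1],N[1],0],[0,0,-1]])
    w=np.append(O+(px*D+py*N)/1000,z/1000)
    print('t',round(s['t'],2),'press pos',np.round(p,1),'F press',np.round([s['force'][:2]@D,s['force'][:2]@N,s['force'][2]],1),'| shift',np.round(R.T@(w-s['tool_pos'])*1000,1),'twist',np.round(Ro.from_matrix(R.T@Rg).as_rotvec(),3),'open',round(float(s['opening']),4))
E
python3 -c "
from h import *
go(-73.5,-97,100)"
```

```text
t 2.15 press pos [-99.1 -16.  246.1] F press [ 0.7  0.1 -0.3] | shift [-24.9 -80.1 146.7] twist [-0.01  -0.007  0.021] open 0.0613
```

```bash
python3 -m pendant '[{"translation":[-5,-16,0],"twist":[-0.01,-0.007,0.021],"grip":-1},{"translation":[-6,-22,10],"twist":[0,0,0],"grip":-1},{"translation":[-6,-22,20],"twist":[0,0,0],"grip":-1},{"translation":[-5,-15,35],"twist":[0,0,0],"grip":-1},{"translation":[-2,-5,40],"twist":[0,0,0],"grip":-1},{"translation":[0,0,35],"twist":[0,0,0],"grip":-1},{"translation":[0,0,20],"twist":[0,0,0],"grip":-1},{"translation":[0,0,8],"twist":[0,0,0],"grip":-1},{"translation":[0,0,0],"twist":[0,0,0],"grip":-1},{"translation":[0,0,0],"twist":[0,0,0],"grip":-1}]'; python3 -c "
from h import *
go(-73.5,-92,25);shot('wrist','w2')"
```

```text
t: 3.15
tool_pos: [0.5375, -0.0748, 0.0783]
orientation: [0.396, 3.106, 0.001]
force: [-0.6, 0.4, 1.0]
opening: 0.0009
t 3.15 press pos [-72.4 -93.   78.3] F press [-0.7  0.2  1. ] | shift [ 1.6  0.9 53.3] twist [0.002 0.01  0.008] open 0.0009
```

View pics/w2.png

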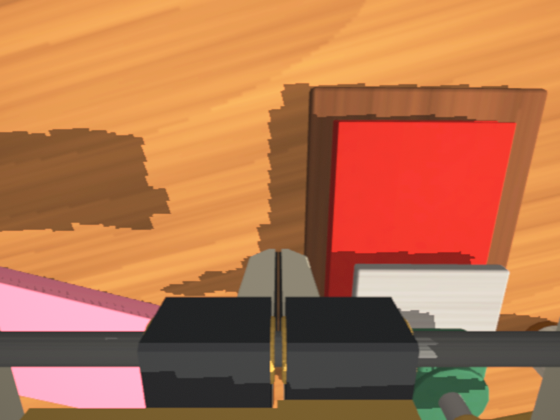

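```bash
python3 -m pendant '[{"translation":[1,0,20],"twist":[0,0.01,0.008],"grip":-1},{"translation":[0,0,18],"twist":[0,0,0],"grip":-1},{"translation":[0,0,11],"twist":[0,0,0],"grip":-1},{"translation":[0,0,4],"twist":[0,0,0],"grip":-1},{"translation":[0,5,0],"twist":[0,0,0],"grip":-1},{"translation":[0,5,0],"twist":[0,0,0],"grip":-1},{"translation":[0,5,0],"twist":[0,0,0],"grip":-1},{"translation":[0,4,0],"twist":[0,0,0],"grip":-1},{"translation":[0,2,0],"twist":[0,0,0],"grip":-1},{"translation":[0,0,0],"twist":[0,0,0],"grip":-1}]'
cat >> meas.py <<'E'
def book(z,rows=None):
    im=z['im']; m=mask(im,172,6,150,80); Pz=cloud(z); S=Pz[...,:2]-O; m[(Pz[...,2]<.0325)|(Pz[...,2]>.045)|(abs(S@N)>.09)|(S@D<-.2)|(S@D>0)]=0
    k=cv2.connectedComponentsWithStats(m); i=1+k[2][1:,4].argmax(); c=(k[1]==i).astype(np.uint8)
    cn=max(cv2.findContours(c,0,1)[0],key=cv2.contourArea)[:,0].astype(float); q=onplane(z,cn[:,0],cn[:,1],.038)[:,:2]-O; q=np.c_[q@D,q@N]*1000
    x0=np.percentile(q[:,0],3); print('x range',q[:,0].min(),q[:,0].max(),'y',q[:,1].min(),q[:,1].max())
    for nm,s in(('near',(q[:,0]<x0+4)&(q[:,1]>q[:,1].min()+12)&(q[:,1]<q[:,1].max()-12)),('-y',(q[:,1]<q[:,1].min()+5)&(q[:,0]>x0+8)&(q[:,0]<-62)),('+y',(q[:,1]>q[:,1].max()-5)&(q[:,0]>x0+8)&(q[:,0]<-62))):
        if s.sum()>8:
            d,p=line(q[s]); print(nm,s.sum(),'at',np.round(p,1),'dir deg',round(float(angdeg(d)),2))
E
python3 -c "
from meas import *
go(-73.5,-65,25);shot('wrist','w3');book(load('w1'));book(load('w3'))"
```

```text
t: 4.2
tool_pos: [0.5522, -0.0532, 0.0361]
orientation: [0.405, 3.095, 0.001]
force: [-0.7, 0.2, -0.1]
opening: 0.0006
t 4.2 press pos [-63.8 -68.3  36.1] F press [-0.8 -0.  -0.1] | shift [ 9.9  3.3 10.9] twist [0.003 0.02  0.001] open 0.0006
x range -145.42478670951115 -0.5350077805263869 y -59.70836476894227 44.84671617917728
near 75 at [-144.8   -3.1] dir deg -89.85
-y 66 at [-95.8 -59.1] dir deg 0.64
+y 66 at [-97.9  44.3] dir deg 0.08
x range -145.08912376872115 -45.84473124186173 y -59.98283455594697 44.43243476996679
near 176 at [-144.8  -14.8] dir deg -89.51
-y 135 at [-100.8  -59.6] dir deg 0.15
+y 144 at [-101.2   44.1] dir deg 0.13
```

```bash
python3 -m pendant '[{"translation":[5,-5,0],"twist":[0.003,0.02,0],"grip":-1},{"translation":[5,-1,6],"twist":[0,0,0],"grip":-1},{"translation":[1,0,6],"twist":[0,0,0],"grip":-1},{"translation":[0,0,2],"twist":[0,0,0],"grip":-1},{"translation":[0,3,0],"twist":[0,0,0],"grip":-1},{"translation":[0,3,0],"twist":[0,0,0],"grip":-1},{"translation":[0,3,0],"twist":[0,0,0],"grip":-1},{"translation":[0,3,0],"twist":[0,0,0],"grip":-1},{"translation":[0,1,0],"twist":[0,0,0],"grip":-1},{"translation":[0,0,0],"twist":[0,0,0],"grip":-1}]';python3 -c "
from meas import *
go(-73.5,-60,25);shot('wrist','w4');book(load('w4'))"
```

```text
t: 5.25
tool_pos: [0.5418, -0.0437, 0.0202]
orientation: [-0.408, -3.112, 0.001]
force: [-0.3, -0.6, -1.2]
opening: 0.0005
t 5.25 press pos [-76.3 -61.8  20.2] F press [-0.1 -0.6 -1.2] | shift [-2.8  1.8 -4.8] twist [-0.001 -0.003  0.001] open 0.0005
x range -144.8433803556348 -50.56367236177261 y -48.48971752234118 56.07853880124071
near 189 at [-144.4  -14.7] dir deg -89.98
-y 133 at [-110.6  -48. ] dir deg 1.09
+y 151 at [-101.2   55.6] dir deg -0.4
```

```bash
python3 -m pendant '[{"translation":[0,-12,0],"twist":[0,0,0],"grip":-1},{"translation":[2,-6,-25],"twist":[0,0,0],"grip":-1},{"translation":[15,0,-25],"twist":[0,0,0],"grip":0.2},{"translation":[40,10,-5],"twist":[0,0,0],"grip":0.2},{"translation":[40,25,0],"twist":[0,0,0],"grip":0.2},{"translation":[20,35,0],"twist":[0,0,0],"grip":0.2},{"translation":[4,20,0],"twist":[0,0,0],"grip":0.2},{"translation":[0,4,20],"twist":[0,0,0],"grip":0.2},{"translation":[0,0,15],"twist":[0,0,0],"grip":0.2},{"translation":[0,0,5],"twist":[0,0,0],"grip":0.2}]';python3 -c "
from meas import *
go(-158,4,26);shot('wrist','w5');book(load('w5'))"
```

```text
t: 6.3
tool_pos: [0.443, 0.0583, 0.0394]
orientation: [0.412, 3.109, 0.001]
force: [0.6, 0.6, -0.2]
opening: 0.055
t 6.3 press pos [-198.1   11.2   39.4] F press [ 0.4  0.8 -0.2] | shift [-40.   -7.1  13.6] twist [ 0.001  0.005 -0.002] open 0.055
x range -129.714074230337 -98.55444649223993 y -46.699607698679394 56.56509164738017
near 132 at [-129.5   16.2] dir deg 89.82
-y 30 at [-106.3  -44.6] dir deg -13.13
+y 37 at [-106.9   56.1] dir deg -1.13
```

View pics/w5.png

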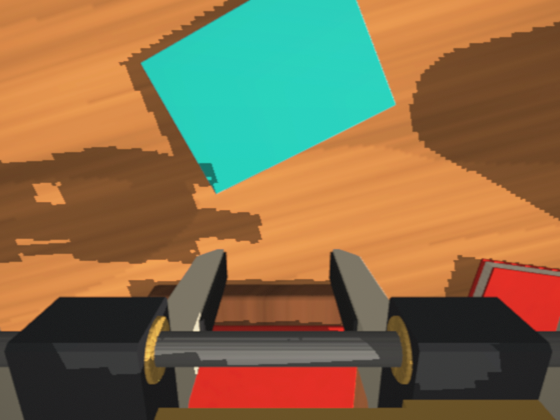

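```bash
python3 -m pendant '[{"translation":[-10,-3,4],"twist":[0,0.005,0],"grip":0.2},{"translation":[-12,-3,5],"twist":[0,0,0],"grip":0.2},{"translation":[-10,-1,3],"twist":[0,0,0],"grip":0.2},{"translation":[-5,0,1],"twist":[0,0,0],"grip":0.2},{"translation":[-4,0,0],"twist":[0,0,0],"grip":0.2},{"translation":[-4,0,0],"twist":[0,0,0],"grip":0.2},{"translation":[-4,0,0],"twist":[0,0,0],"grip":0.2},{"translation":[-4,-0.4,0],"twist":[0,0,0],"grip":0.2},{"translation":[-4,-0.4,0],"twist":[0,0,0],"grip":0.2},{"translation":[-4,-0.4,0],"twist":[0,0,0],"grip":0.2}]';python3 -c "
from meas import *
go(-114,1,26)"
```

```text
t: 7.35
tool_pos: [0.5019, 0.0307, 0.0282]
orientation: [-0.417, -3.113, -0.002]
force: [-1.8, 0.0, 0.4]
opening: 0.056
t 7.35 press pos [-134.    -0.3   28.2] F press [-1.7 -0.4  0.4] | shift [-20.    1.4   2.2] twist [ 0.001 -0.001 -0.005] open 0.056
```

```bash
python3 -m pendant '[{"translation":[-4,-0.4,0.5],"twist":[0,0,-0.005],"grip":0.2},{"translation":[-4,-0.4,0.5],"twist":[0,0,0],"grip":0.2},{"translation":[-4,-0.4,0],"twist":[0,0,0],"grip":0.2},{"translation":[-3,-0.3,0],"twist":[0,0,0],"grip":0.2},{"translation":[-2,0,0],"twist":[0,0,0],"grip":0.2},{"translation":[-1,0,0],"twist":[0,0,0],"grip":0.2},{"translation":[-1,0,0],"twist":[0,0,0],"grip":0.2},{"translation":[-1,0,0],"twist":[0,0,0],"grip":0.2},{"translation":[-1,0,0],"twist":[0,0,0],"grip":0.2},{"translation":[-1,0,0],"twist":[0,0,0],"grip":0.2}]';python3 -c "
from meas import *
go(-114,1,26)"
```

```text
t: 8.35
tool_pos: [0.5199, 0.0244, 0.0268]
orientation: [-0.406, -3.103, -0.003]
force: [-7.2, 1.8, 5.6]
opening: 0.0558
t 8.35 press pos [-115.1   -1.7   26.8] F press [-7.4 -0.1  5.6] | shift [-1.1  2.7  0.8] twist [ 0.001 -0.013  0.001] open 0.0558
```

```bash
python3 -m pendant '[{"translation":[-1,0,0],"twist":[0,-0.01,0],"grip":0.2},{"translation":[-1,0,0],"twist":[0,0,0],"grip":0.2},{"translation":[-1,0,0],"twist":[0,0,0],"grip":0.2},{"translation":[12,0,0],"twist":[0,0,0],"grip":0.2},{"translation":[15,0,-20],"twist":[0,0,0],"grip":-1},{"translation":[5,-2,-45],"twist":[0,0,0],"grip":-1},{"translation":[0,-4,-48],"twist":[0,0,0],"grip":-1},{"translation":[-20,-4,-45],"twist":[0,0,0],"grip":-1},{"translation":[-30,-4,-35],"twist":[0,0,0],"grip":-1},{"translation":[-5,0,-15],"twist":[0,0,0],"grip":-1}]';python3 -c "
from meas import *
go(-28,0,170);shot('wrist','w6');book(load('w6')); shot('top','top6')
z=load('w6'); P=cloud(z); m=(abs(P[...,2]-.018)<.006).astype(np.uint8); S=P[...,:2]-O; m[(abs(S@N)>.09)|(S@D<-.18)|(S@D>.02)]=0
q=S[m>0]; print('base x0',np.percentile(q@D,1),'y',np.percentile(q@N,[1,99]))
"
```

```text
t: 9.35
tool_pos: [0.5382, 0.0039, 0.2379]
orientation: [-0.404, -3.103, 0.001]
force: [0.2, 0.1, -0.2]
opening: 0.0121
t 9.35 press pos [-92.1 -16.8 237.9] F press [ 0.1  0.1 -0.2] | shift [-65.   16.8  67.1] twist [-0.002 -0.012  0.002] open 0.0121
x range -106.47210656746249 -1.1584472941747104 y -50.652972511901964 53.807215256783074
near 74 at [-105.5    9.3] dir deg -89.87
-y 31 at [-85.9 -50.2] dir deg 1.22
+y 31 at [-80.8  53.2] dir deg 0.26
base x0 -0.16464198627855584 y [-0.07358352  0.07389496]
```

View pics/w6.png

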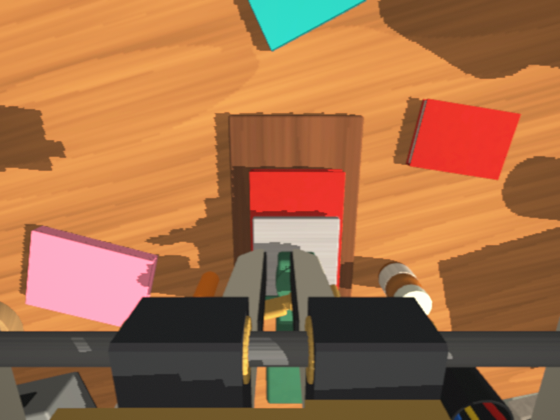

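```bash
python3 -m pendant '[{"translation":[-20,7,5],"twist":[0,-0.012,0],"grip":-1},{"translation":[-25,9,15],"twist":[0,0,0],"grip":-1},{"translation":[-14,5,20],"twist":[0,0,0],"grip":-1},{"translation":[-4,1,20],"twist":[0,0,0],"grip":-1},{"translation":[0,0,8],"twist":[0,0,0],"grip":-1},{"translation":[0,0,0],"twist":[0,0,0],"grip":-1},{"translation":[0,0,0],"twist":[0,0,0],"grip":-1},{"translation":[0,0,0],"twist":[0,0,0],"grip":-1},{"translation":[0,0,0],"twist":[0,0,0],"grip":-1},{"translation":[0,0,0],"twist":[0,0,0],"grip":-1}]';python3 -c "
from meas import *
go(-29.5,4,117)
s=load('top0');m=brass(load('top6'),(255,165,298,192));print(m.sum()/255)"
```

```text
t: 10.45
tool_pos: [0.6006, 0.011, 0.1601]
orientation: [-0.404, -3.11, 0.004]
force: [0.3, -0.3, 0.6]
opening: 0.0004
t 10.45 press pos [-33.7   6.3 160.1] F press [ 0.3 -0.3  0.6] | shift [-4.4 -2.1 43.1] twist [-0.003 -0.005  0.003] open 0.0004
0.0
```

```bash
python3 -m pendant '[{"translation":[-2,-1,15],"twist":[0,-0.005,0],"grip":-1},{"translation":[-2,-1,16],"twist":[0,0,0],"grip":-1},{"translation":[0,0,9],"twist":[0,0,0],"grip":-1},{"translation":[0,0,3],"twist":[0,0,0],"grip":-1},{"translation":[-2,8,0],"twist":[0,0,0],"grip":-1},{"translation":[-4.5,7,0],"twist":[0,0,0],"grip":-1},{"translation":[-6,5.5,0],"twist":[0,0,0],"grip":-1},{"translation":[-7.5,3.5,0],"twist":[0,0,0],"grip":-1},{"translation":[-8,1.5,0],"twist":[0,0,0],"grip":-1},{"translation":[-8,-1,0],"twist":[0,0,0],"grip":-1}]';python3 -c "
from meas import *
go(9,29,117)"
```

```text
t: 11.45
tool_pos: [0.6493, 0.0249, 0.1188]
orientation: [0.403, 3.113, -0.004]
force: [-1.3, 0.7, 0.3]
opening: 0.0004
t 11.45 press pos [  9.8  32.2 118.8] F press [-1.5  0.4  0.3] | shift [ 0.8 -3.2  1.9] twist [-0.002  0.003  0.004] open 0.0004
```

```bash
python3 -m pendant '[{"translation":[-4,-1.5,0],"twist":[0,0,0.004],"grip":-1},{"translation":[1,1,-12],"twist":[0,0,0],"grip":-1},{"translation":[0,0,-25],"twist":[0,0,0],"grip":-1},{"translation":[2,-3,-12],"twist":[0,0,0],"grip":-1},{"translation":[6,-18,0],"twist":[0,0,0],"grip":-1},{"translation":[6,-22,0],"twist":[0,0,0],"grip":-1},{"translation":[3,-15,0],"twist":[0,0,0],"grip":-1},{"translation":[0,-5,0],"twist":[0,0,0],"grip":-1},{"translation":[0,0,0],"twist":[0,0,0],"grip":-1},{"translation":[0,0,0],"twist":[0,0,0],"grip":-1}]';python3 -c "
from meas import *
go(-3,-31,117); shot('scene','s7'); im=load('s7')['im'][205:300,220:340]; cv2.imwrite('pics/s7c.png',cv2.resize(im,None,fx=5,fy=5,interpolation=2)[:,:,::-1])"
```

```text
t: 12.45
tool_pos: [0.6223, -0.0369, 0.1764]
orientation: [0.412, 3.101, -0.004]
force: [-0.2, -0.1, 0.4]
opening: 0.0006
t 12.45 press pos [ -0.3 -34.5 176.4] F press [-0.2 -0.2  0.4] | shift [ 3.5  3.5 59.4] twist [-0.001  0.013 -0.002] open 0.0006
```

View pics/s7c.png

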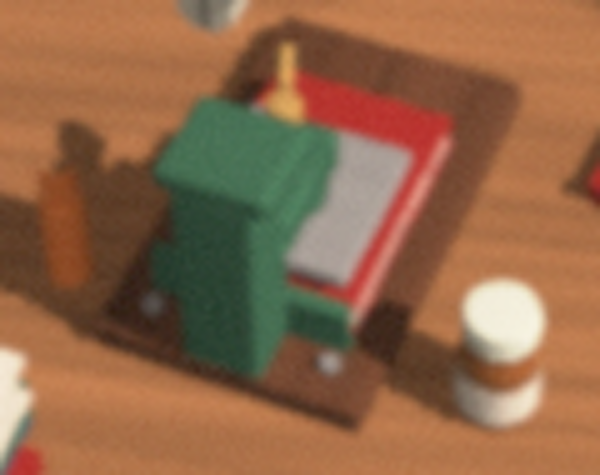

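```bash
python3 -m pendant '[{"translation":[3,3,20],"twist":[0,0.013,0],"grip":-1},{"translation":[0,0,20],"twist":[0,0,0],"grip":-1},{"translation":[0,0,15],"twist":[0,0,0],"grip":-1},{"translation":[0,0,5],"twist":[0,0,0],"grip":-1},{"translation":[10.7,3,0],"twist":[0,0,0],"grip":-1},{"translation":[9,6.5,0],"twist":[0,0,0],"grip":-1},{"translation":[6.5,9,0],"twist":[0,0,0],"grip":-1},{"translation":[3,10.7,0],"twist":[0,0,0],"grip":-1},{"translation":[-1,11,0],"twist":[0,0,0],"grip":-1},{"translation":[-4.7,10,0],"twist":[0,0,0],"grip":-1}]';python3 -c "
from meas import *
go(-26.2,18.4,115)"
```

```text
t: 13.5
tool_pos: [0.6088, 0.0283, 0.1078]
orientation: [-0.409, -3.108, 0.001]
force: [0.1, -0.2, -0.7]
opening: 0.0002
t 13.5 press pos [-30.2  25.  107.8] F press [ 0.2 -0.2 -0.7] | shift [-4.  -6.6 -7.2] twist [-0.001 -0.007 -0.   ] open 0.0002
```

```bash
python3 -m pendant '[{"translation":[-11,0.5,-4],"twist":[0,-0.007,0],"grip":-1},{"translation":[-10,4,-2],"twist":[0,0,0],"grip":-1},{"translation":[-10,1,0],"twist":[0,0,0],"grip":-1},{"translation":[-8,-1,0],"twist":[0,0,0],"grip":-1},{"translation":[-4,-1,0],"twist":[0,0,0],"grip":-1},{"translation":[0,0,0],"twist":[0,0,0],"grip":-1},{"translation":[1,1,-12],"twist":[0,0,0],"grip":-1},{"translation":[0,0,-25],"twist":[0,0,0],"grip":-1},{"translation":[0,-2,-15],"twist":[0,0,0],"grip":-1},{"translation":[0,0,0],"twist":[0,0,0],"grip":-1}]';python3 -c "
from meas import *
go(-3,-33,115); shot('scene','s8'); im=load('s8')['im'][205:300,220:340]; cv2.imwrite('pics/s8c.png',cv2.resize(im,None,fx=5,fy=5,interpolation=2)[:,:,::-1])"
```

```text
t: 14.5
tool_pos: [0.6554, 0.0218, 0.1704]
orientation: [0.405, 3.113, -0.001]
force: [-0.6, 0.7, 0.2]
opening: 0.0004
t 14.5 press pos [ 16.5  30.8 170.4] F press [-0.7  0.5  0.2] | shift [ 19.8 -63.7  55.3] twist [-0.     0.002  0.003] open 0.0004
```

View pics/s8c.png

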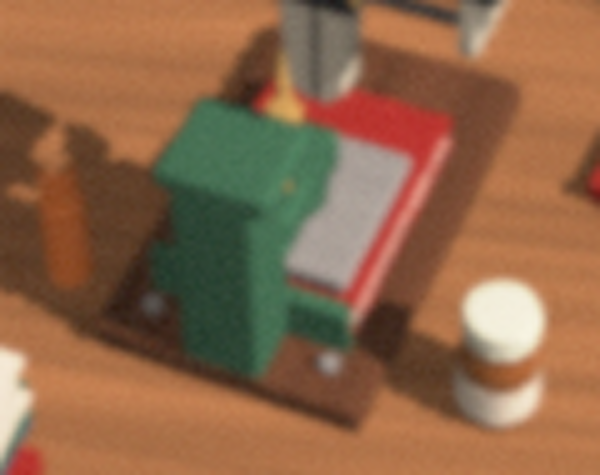

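```bash
python3 -m pendant '[{"translation":[6,-18,0],"twist":[0,0,0.003],"grip":-1},{"translation":[7,-22,0],"twist":[0,0,0],"grip":-1},{"translation":[5,-16,0],"twist":[0,0,0],"grip":-1},{"translation":[1,-7,0],"twist":[0,0,0],"grip":-1},{"translation":[0,0,10],"twist":[0,0,0],"grip":-1},{"translation":[0,0,18],"twist":[0,0,0],"grip":-1},{"translation":[0,0,16],"twist":[0,0,0],"grip":-1},{"translation":[0,0,5],"twist":[0,0,0],"grip":-1},{"translation":[0,0,0],"twist":[0,0,0],"grip":-1},{"translation":[0,0,0],"twist":[0,0,0],"grip":-1}]';python3 -c "
from meas import *
go(-13,-29,114)"
```

```text
t: 15.55
tool_pos: [0.6179, -0.0336, 0.1124]
orientation: [-0.408, -3.112, -0.001]
force: [0.1, -0.5, 0.5]
opening: 0.0005
t 15.55 press pos [ -5.4 -32.4 112.4] F press [ 0.3 -0.5  0.5] | shift [ 7.6  3.4 -1.6] twist [ 0.001 -0.003  0.001] open 0.0005
```

```bash
python3 -m pendant '[{"translation":[7.5,4,-1],"twist":[0,0,0],"grip":-1},{"translation":[6.5,4.5,-1],"twist":[0,0,0],"grip":-1},{"translation":[5.5,6,0],"twist":[0,0,0],"grip":-1},{"translation":[3.5,7,0],"twist":[0,0,0],"grip":-1},{"translation":[1.5,7,0],"twist":[0,0,0],"grip":-1},{"translation":[0,4,0],"twist":[0,0,0],"grip":-1},{"translation":[-0.5,4,0],"twist":[0,0,0],"grip":-1},{"translation":[-1,4,0],"twist":[0,0,0],"grip":-1},{"translation":[-1.5,4,0],"twist":[0,0,0],"grip":-1},{"translation":[-2,4,0],"twist":[0,0,0],"grip":-1}]';python3 -c "
from meas import *
go(-25,18,114)"
```

```text
t: 16.55
tool_pos: [0.6121, 0.0228, 0.1176]
orientation: [0.408, 3.114, 0.0]
force: [0.0, -0.4, -0.3]
opening: 0.0005
t 16.55 press pos [-25.5  20.6 117.6] F press [ 0.1 -0.4 -0.3] | shift [-0.5 -2.6  3.6] twist [0.    0.001 0.001] open 0.0005
```

```bash
python3 -m pendant '[{"translation":[-2,1.2,1],"twist":[0,0,0],"grip":-1},{"translation":[-2,1.2,1],"twist":[0,0,0],"grip":-1},{"translation":[-2,1.2,1],"twist":[0,0,0],"grip":-1},{"translation":[-2,1.2,0],"twist":[0,0,0],"grip":-1},{"translation":[-2,1,0],"twist":[0,0,0],"grip":-1},{"translation":[-2,1,0],"twist":[0,0,0],"grip":-1},{"translation":[-2,1,0],"twist":[0,0,0],"grip":-1},{"translation":[-2,0.7,0],"twist":[0,0,0],"grip":-1},{"translation":[-2,0.6,0],"twist":[0,0,0],"grip":-1},{"translation":[-2,0.4,0],"twist":[0,0,0],"grip":-1}]';python3 -c "
from meas import *
go(-5,31.5,114)"
```

```text
t: 17.55
tool_pos: [0.6346, 0.0272, 0.1131]
orientation: [-0.408, -3.112, -0.0]
force: [-2.8, 0.2, -0.5]
opening: 0.0006
t 17.55 press pos [ -5.   30.7 113.1] F press [-2.8 -0.6 -0.5] | shift [ 0.   0.8 -0.9] twist [-0.    -0.002  0.001] open 0.0006
```

```bash
python3 -m pendant '[{"translation":[-2,0.2,0],"twist":[0,0,0],"grip":-1},{"translation":[-2,0,0],"twist":[0,0,0],"grip":-1},{"translation":[-2,0,0],"twist":[0,0,0],"grip":-1},{"translation":[-2,0,0],"twist":[0,0,0],"grip":-1},{"translation":[-2,0,0],"twist":[0,0,0],"grip":-1},{"translation":[-2,-0.2,0],"twist":[0,0,0],"grip":-1},{"translation":[-2,-0.3,0],"twist":[0,0,0],"grip":-1},{"translation":[-2,-0.5,0],"twist":[0,0,0],"grip":-1},{"translation":[-2,-0.5,0],"twist":[0,0,0],"grip":-1},{"translation":[-2,-0.5,0],"twist":[0,0,0],"grip":-1}]';python3 -c "
from meas import *
go(14,28,114)"
```

```text
t: 18.55
tool_pos: [0.6546, 0.0223, 0.1131]
orientation: [-0.406, -3.111, -0.006]
force: [-6.8, 6.4, 2.9]
opening: 0.0002
t 18.55 press pos [ 15.6  31.1 113.1] F press [-8.3  4.5  2.9] | shift [ 1.6 -3.  -0.9] twist [ 0.003 -0.005  0.002] open 0.0002
```

```bash
python3 -m pendant '[{"translation":[1,1,-10],"twist":[0,0,0],"grip":-1},{"translation":[0,0,-25],"twist":[0,0,0],"grip":-1},{"translation":[0,0,-30],"twist":[0,0,0],"grip":-1},{"translation":[20,-8,-30],"twist":[0,0,0],"grip":-1},{"translation":[30,-15,-25],"twist":[0,0,0],"grip":1},{"translation":[35,-15,-10],"twist":[0,0,0],"grip":1},{"translation":[25,-10,0],"twist":[0,0,0],"grip":1},{"translation":[6,0,0],"twist":[0,0,0],"grip":1},{"translation":[0,0,0],"twist":[0,0,0],"grip":1},{"translation":[0,0,0],"twist":[0,0,0],"grip":1}]';python3 -c "
from meas import *
go(-3,-33,150); shot('wrist','w9'); shot('scene','s9');shot('top','t9')
z=load('w9'); im=z['im']; P=cloud(z); S=P[...,:2]-O; X=S@D*1000;Y=S@N*1000;Z=P[...,2]*1000
for n in ('w1','w9'):
    z=load(n);P=cloud(z);S=P[...,:2]-O;X=S@D*1000;Y=S@N*1000;Z=P[...,2]*1000
    pl=(X>-54)&(X<-35)&(abs(Y)<42)&(abs(Y)>5)&(Z>40); print(n,'plate top z med',np.median(Z[pl]),pl.sum(), 'base',np.median(Z[(X<-150)&(X>-160)&(abs(Y)<60)]),'arm top',np.median(Z[(X>-24)&(X<-15)&(abs(Y)<15)&(Z>80)]))
    w=(np.hypot(X,Y)<40)&(Z>104)&(X<20); r=np.hypot(X,Y); w2=w&(r>14); print('  wing n',w2.sum(),'z pct',np.round(np.percentile(Z[w2],[50,75,90]),1))
    t=w&(r>14)&(Z>np.percentile(Z[w2],50)-2); a=np.degrees(np.arctan2(Y[t],-X[t])); print('  phi',np.round(np.percentile(a[a<20],[25,50,75]) if (a<20).any() else [],0),np.round(np.percentile(a[a>20],[25,50,75]) if (a>20).any() else [],0))
im=load('w9')['im'][130:430]; cv2.imwrite('pics/w9c.png',im[:,:,::-1])
"
```

```text
t: 19.55
tool_pos: [0.5308, 0.0035, 0.2546]
orientation: [0.408, 3.106, 0.001]
force: [-0.5, 1.1, -0.3]
opening: 0.0442
t 19.55 press pos [-99.2 -19.1 254.6] F press [-0.8  1.  -0.3] | shift [-95.2 -14.1 105.4] twist [0.002 0.009 0.   ] open 0.0442
w1 plate top z med 57.190121316105234 1060 base 17.190707296021902 arm top 95.40864211048233
  wing n 917 z pct [131.1 136.7 137.7]
  phi [-105. -100.  -98.] [68. 70. 74.]
w9 plate top z med 47.36814827438268 969 base 17.254339962254477 arm top 97.05725462432025
  wing n 379 z pct [125.9 127.6 128.4]
  phi [-26. -22. -18.] [147. 151. 157.]
```

View pics/w9c.png

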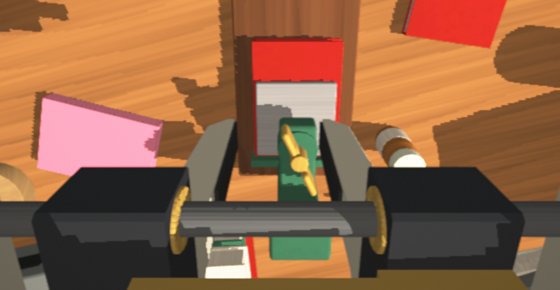

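The plate top reads 48.1 mm after a 0.75 mm bias correction, against 48 mm for fully down. The wings have turned about 437° in total, which fits. I'll check it with one more gentle stroke against the solid stop.

```bash
python3 -m pendant '[{"translation":[-25,-4,0],"twist":[0,0.009,0],"grip":-1},{"translation":[-30,-4,10],"twist":[0,0,0],"grip":-1},{"translation":[-25,-4,20],"twist":[0,0,0],"grip":-1},{"translation":[-10,-2,30],"twist":[0,0,0],"grip":-1},{"translation":[-3,-1,25],"twist":[0,0,0],"grip":-1},{"translation":[0,0,10],"twist":[0,0,0],"grip":-1},{"translation":[0,0,0],"twist":[0,0,0],"grip":-1},{"translation":[0,0,0],"twist":[0,0,0],"grip":-1},{"translation":[0,0,0],"twist":[0,0,0],"grip":-1},{"translation":[0,0,0],"twist":[0,0,0],"grip":-1}]';python3 -c "
from meas import *
go(-3,-33,114)"
```

```text
t: 20.7
tool_pos: [0.6232, -0.0347, 0.153]
orientation: [-0.404, -3.11, -0.003]
force: [0.6, -0.2, 0.2]
opening: 0.0005
t 20.7 press pos [  0.  -32.1 153. ] F press [ 0.6 -0.1  0.2] | shift [ 2.8 -0.9 39. ] twist [ 0.001 -0.005  0.003] open 0.0005
```

```bash
python3 -m pendant '[{"translation":[1,0,18],"twist":[0,-0.005,0],"grip":-1},{"translation":[0,0,15],"twist":[0,0,0],"grip":-1},{"translation":[0,0,5],"twist":[0,0,0],"grip":-1},{"translation":[5,2,0],"twist":[0,0,0],"grip":-1},{"translation":[5,3,0],"twist":[0,0,0],"grip":-1},{"translation":[3,2,0],"twist":[0,0,0],"grip":-1},{"translation":[2,1.5,0],"twist":[0,0,0],"grip":-1},{"translation":[2,1.5,0],"twist":[0,0,0],"grip":-1},{"translation":[2,1.5,0],"twist":[0,0,0],"grip":-1},{"translation":[1.5,1.5,0],"twist":[0,0,0],"grip":-1}]';python3 -c "
from meas import *
go(-24,-20,114)"
```

```text
t: 21.7
tool_pos: [0.6114, -0.0199, 0.1244]
orientation: [0.404, 3.095, -0.008]
force: [1.0, -4.8, 0.5]
opening: 0.0007
t 21.7 press pos [-15.2 -20.8 124.4] F press [ 2.2 -4.4  0.5] | shift [ 9.   0.9 10.2] twist [-0.003  0.021  0.002] open 0.0007
```

```bash
python3 -m pendant '[{"translation":[0.5,1.2,2],"twist":[0,0.01,0],"grip":-1},{"translation":[0.5,1.2,2],"twist":[0,0.01,0],"grip":-1},{"translation":[0.5,1.2,2],"twist":[0,0,0],"grip":-1},{"translation":[0.5,1.2,2],"twist":[0,0,0],"grip":-1},{"translation":[0.5,1.2,0],"twist":[0,0,0],"grip":-1},{"translation":[0.5,1.2,0],"twist":[0,0,0],"grip":-1},{"translation":[0.5,1.2,0],"twist":[0,0,0],"grip":-1},{"translation":[0.5,1.2,0],"twist":[0,0,0],"grip":-1},{"translation":[0.5,1.2,0],"twist":[0,0,0],"grip":-1},{"translation":[0.5,1.2,0],"twist":[0,0,0],"grip":-1}]';python3 -c "
from meas import *
go(-24,-20,114)"
```

```text
t: 22.7
tool_pos: [0.612, -0.0171, 0.127]
orientation: [0.411, 3.105, -0.03]
force: [0.1, -7.7, 0.5]
opening: 0.0002
t 22.7 press pos [-15.4 -18.  127. ] F press [ 2.1 -7.5  0.5] | shift [ 8.7 -1.8 12.9] twist [-0.018  0.011 -0.002] open 0.0002
```

```bash
python3 -m pendant '[{"translation":[-2,-5,0],"twist":[0,0,0],"grip":-1},{"translation":[0,-3,-12],"twist":[0,0,0],"grip":-1},{"translation":[0,0,-30],"twist":[0,0,0],"grip":-1},{"translation":[10,0,-40],"twist":[0,0,0],"grip":-1},{"translation":[30,0,-25],"twist":[-0.018,0.01,0],"grip":1},{"translation":[35,0,-5],"twist":[0,0,0],"grip":1},{"translation":[15,0,0],"twist":[0,0,0],"grip":1},{"translation":[0,0,0],"twist":[0,0,0],"grip":1},{"translation":[0,0,0],"twist":[0,0,0],"grip":1},{"translation":[0,0,0],"twist":[0,0,0],"grip":1}]';python3 -c "
from meas import *
go(-99,-19,250); shot('wrist','w10'); shot('scene','s10'); book(load('w10'))
for n in ('w9','w10'):
    z=load(n);P=cloud(z);S=P[...,:2]-O;X=S@D*1000;Y=S@N*1000;Z=P[...,2]*1000
    pl=(X>-54)&(X<-35)&(abs(Y)<42)&(abs(Y)>5)&(Z>40); r=np.hypot(X,Y); w2=(r<40)&(r>14)&(Z>104)&(X<20); t=w2&(Z>np.percentile(Z[w2],50)-2); a=np.degrees(np.arctan2(Y[t],-X[t]))
    print(n,'plate top',np.median(Z[pl]),'wing top',np.percentile(Z[w2],[75,90]),'phi',np.median(a[a<60]))
a=load('s8')['im'][200:400,160:450]; b=load('s10')['im'][200:400,160:450]
cv2.imwrite('pics/s10c.png',np.hstack([cv2.resize(load('s10')['im'][180:310,200:450],None,fx=3,fy=3)])[:,:,::-1])
c=load('scene0')['im'].astype(int); print('changed px (decoys/bystanders) in scene:',[(nm,int((abs(c[y0:y1,x0:x1]-load('s10')['im'][y0:y1,x0:x1]).sum(2)>90).sum())) for nm,(x0,x1,y0,y1) in dict(jar=(305,335,258,295),glue=(225,240,235,265),pink=(150,222,212,265),red2=(335,385,225,260),turq=(295,340,175,205),mug=(415,460,250,295),lotion=(410,442,192,245),tape=(103,142,225,258),box=(125,170,175,205)).items()])
"
```

```text
t: 23.7
tool_pos: [0.5219, 0.004, 0.2492]
orientation: [0.407, 3.112, 0.014]
force: [0.5, -1.5, 0.2]
opening: 0.044
t 23.7 press pos [-107.9  -20.9  249.2] F press [ 0.9 -1.4  0.2] | shift [-8.9  1.9 -0.7] twist [0.009 0.002 0.001] open 0.044
x range -107.05021763482385 -1.1194379646028119 y -50.738280622486066 53.727888593694836
near 71 at [-105.8   -5.7] dir deg 89.93
-y 30 at [-77.3 -50.1] dir deg -1.26
+y 30 at [-76.8  53.2] dir deg 0.59
w9 plate top 47.36814827438268 wing top [127.63697168 128.36330169] phi -22.105574763527926
w10 plate top 47.32895138151394 wing top [127.61903408 128.17557055] phi -22.480812434171796
changed px (decoys/bystanders) in scene: [('jar', 0), ('glue', 34), ('pink', 7), ('red2', 0), ('turq', 0), ('mug', 0), ('lotion', 0), ('tape', 0), ('box', 207)]
```

View pics/s10c.png

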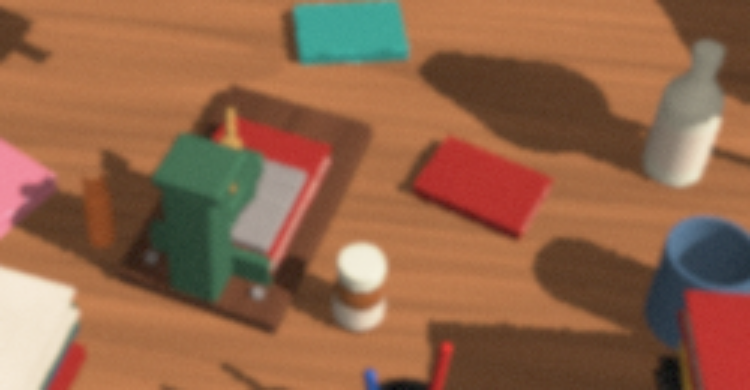

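```bash
python3 -c "
from plant import robot
print(robot.close_job())"
```

```text
the job is handed in; nothing more can be done
None
```

The book is home against the stop and the plate is screwed fully down onto it. I handed the job in at about 24 s with the hand open and well clear.

**What I did**
- I nudged the book sideways by a fingertip, because it lay about 7 mm off the press's centre line.
- I pushed the book in with two open fingertips on its near end until it met the stop, at about 7 N.
- I closed the gripper and turned the wing screw in three clockwise strokes, lifting between them. The wings went round about 437° in all.

**Last checks**
- **Book:** its near edge measures at x −105.8 mm in the press frame (−106 expected). It is square to about 0.1° and about 1.5 mm off centre. The far edge under the plate could not be seen directly.
- **Plate:** its top is at about 48.1 mm after a 0.75 mm correction for camera bias (48 expected).
- **Screw:** a fourth, test stroke did not turn the wings, which read −22.1° before and −22.5° after. The finger stalled at about 7.8 N, so the screw is at its solid stop.
- **Bystanders and look-alikes:** the jar, mug, lotion, tape roll and the two small books showed no change in the scene camera. The glue stick (34 pixels), the pink book (7) and the card box (207) did show changed pixels. I put these down to the arm and its shadow, since the hand never went near the card box, but I did not measure them separately.

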